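# Tamp the retaining ring home with the tamper that fits the column

### The job

The blue retaining ring has been left part-way down the clear column. Find which of the three look-alike tampers in the rack fits the column (one is too thick to enter the bore, one so thin that it slips through the ring) and push the ring gently, without forcing anything, fully home onto the filter at the bottom. Leave that tamper standing in the column on the ring, have the other two hanging in the rack, one to a sleeve, and leave the two small bottles where they are.

Things in the scene. Friction and masses are not known exactly. Their poses are not given: they have to be found in the camera images.
- stand: fixed stand: dark steel base 110 x 110 x 12 mm under an upright clear column, outer diameter 30.5 mm (44 at its flared top). A steel post 12 mm square, top 97 mm up, stands 42 mm off the axis on the stand's +x side. Origin on the column's axis at the base's underside, z up. The filter (bottom of the bore) is 33 mm up. The stand bears up to 60 N; more counts as forced
- mouth (a point): centre of the column's mouth, level with its top edge, 115 mm above the table: a funnel of 34 mm inner diameter narrowing over 10 mm of depth to the bore, 18.5 mm in diameter
- ring: blue plastic retaining ring in the column: outer diameter 18 mm, hole 13 mm, 10 mm tall; origin at the centre of its upper face, z up. It slides only down or up the bore: its upper face starts 27 to 47 mm below the mouth and is 72 mm below it (43 mm above the table) when it lies on the filter, a hard stop. It stays where it is left and takes about 7 to 8 N to push
- rack: fixed tamper rack: white base plate 85 (x) x 285 (y) x 12 mm with three grey upright sleeves in a row along its y, at -90, 0 and +90 mm; origin at the centre of the underside. A white lip 42 mm high runs along its +x edge. At the start each sleeve holds one tamper (about 150 g); which is where is shuffled
- slot0: grey sleeve at y = -90 mm of the rack: outer diameter 46, bore 28 mm, open top 110 mm above the table; origin on its axis at table height, axes as the rack's. What shows of every tamper is alike: a round flange, 44 mm in diameter and 5 mm thick, resting on the sleeve, and on it a black handle 30 x 30 mm (sides along the rack's x and y), 40 mm tall, from 115 to 155 mm above the table
- slot1: the same sleeve at y = 0 of the rack, with a tamper. Hidden under each tamper's flange: a collar 26 mm in diameter, 14 mm long, then the shaft, its blunt tip 90 mm below the flange's underside. Shaft diameters: 10 mm (slips through the ring), 16.5 mm (enters the bore, bears on the ring), 21.6 mm (stops in the funnel, 7 to 9 mm below the mouth)
- slot2: the same sleeve at y = +90 mm of the rack, with a tamper
- bottle_red: small loose bottle with a red cap, 38 mm in diameter, 85 mm tall, origin at the centre of its underside; leave it alone
- bottle_white: small loose bottle with a white cap, 36 mm in diameter, 95 mm tall, origin at the centre of its underside; leave it alone
There are look-alikes about, which are no part of the job. Of the things that look like the stand, the middle-sized one is meant.

How it is judged (in metres and radians):
At the end, for the whole second after the job is handed in: The ring is within 3 mm of its bottom stop, a tamper stands on it (at least 0.3 N rests on the ring), and at least two of the three sleeves carry a tamper (more than 0.5 N on each) (z of ring in the frame of stand below 0.046 m and contact force between ring and anything else above 0.3 N and (contact force between each of slot0, slot1 and anything else above 0.5 N or contact force between each of slot0, slot2 and anything else above 0.5 N or contact force between each of slot1, slot2 and anything else above 0.5 N)); the robot touches nothing.
It fails at once if something is forced: more than 60 N on the column stand or its ring (contact force between stand and anything else above 60 N).
It fails at once if a bottle is moved by more than 30 mm or tipped (distance of any of bottle_red, bottle_white from where it was at the start of the episode above 0.03 m or angle between any of bottle_red, bottle_white's own z axis and vertical above 0.5 rad).
It also fails if it takes over 72 s, if anything falls off the work surface, if the arm or the gripper's body presses on something with over 40 N, if the wrist force passes 120 N, or if a joint passes its speed limit or range.

### The arm

A 6-joint arm with a two-finger parallel gripper is mounted at the origin on the work surface. World frame = base frame: x ahead of the robot, y to its left, z up, the work surface at z = 0. Lengths are in mm, angles in rad, forces in N, time in s.
With the tool pointing down it reaches from about 350 to 975 mm from the base axis. Payload 7.1 kg.
Tool frame: the origin (TCP) lies midway between the tips of the shut fingers; the grasp point (between the pads) lies 19 mm behind it (ctrl.hold_point_z is the distance from the TCP to the grasp point, in mm); x points along the fingers, y is the direction in which the jaws open and shut, and the axes are right-handed (so a half turn about x gives the same grasp; the last joint's range is limited). The gripper opens to 88 mm and grips with 3 to 60 N. Pads are 20 mm wide; open, the fingers measure 115 mm over their backs; the gripper's body (75 mm by 178 mm) begins 61 mm behind the grasp point.
Start: joints at [1.207, 0.423, 1.63, -0, 1.089, -0.019], TCP at [211.223, 588.209, 222.675] pointing down, gripper open.
Joint ranges: [-3, 3], [-0.9, 2.11], [0.09, 2.58], [-1.31, 4.45], [0.11, 2.69], [-2.54, 2.54]. Speed limits (rad/s): [2.39, 2.39, 3.01, 3.14, 3.14, 3.14].

### API

Orientations are given as a rotation vector (axis times angle).
In Python, from workcell import ctrl, get_image, calibration gives the robot as it stands.
- The arm moves only by the tool move_arm, never from a script. Its argument "rows" is a list of rows, each a list of 5 numbers: the shift along the world's x, y, z in mm, then the turn about the world's z in rad, then the closure, from -1 (fully open) to 1 (shut). In form: [[tx, ty, tz, roll, jaw], ...]. A call has 1 to 12 rows; each row is the pose to reach, as a shift and turn from the pose measured when the call began; what a row does not reach only later rows make up. A row lasts 1/8 s, in which the tool goes at most 62.5 mm and 10.7 degrees, less where a joint would pass 70% of its speed; a pose out of reach is approached as far as the arm can. A call with a gripper value outside its range is refused whole. The fingers move at their own pace and stop on an object; the grip force is fixed at half the most. Time passes only in rows, so rows that repeat a pose let the fingers close. It gives the time, the measured TCP pose, the force and the opening at its end, in the units of the state.
- ctrl.get_obs(): the state, without advancing time (a new reading comes with each control period).
- get_image(name): name is "scene" or "side" or "wrist"; returns the picture (400x640x3 uint8, blue, green, red); there is no depth.
- calibration(name): a dict with "fx", "fy", "cx", "cy" (pixels), "view" (4x4, takes a point from world to camera coordinates); the wrist camera has in their place "T_tool_cam" (4x4, takes a point from camera to tool coordinates, whose origin is the TCP and whose axes are the tool frame's). Camera axes: x right, y up, looking along -z (the intrinsics and any distortion apply to the point x, -y, -z); pixel columns grow to the right and rows downward; lengths in mm; the calibration is good to about 2 mm. The wrist camera is an equidistant fisheye: a pixel r from the principal point sees the ray r / f radians off the axis. A picture is of the moment at which its call begins: read the wrist's pose just before it. calibration takes no time and is no camera call.
- ctrl.close_job(): hands the job in, once; it reports no verdict.
The state is a dict: "t": time; "qpos": joint angles; "qvel": joint speeds; "joint_torque": joint torques, N m; "ee_pos": TCP position; "orientation": TCP orientation; "ft_force": force on the tool from outside, world axes, zero at the start; "moment": the same for the moment, N m; "width": finger opening in mm.
Only numpy, scipy, OpenCV 4.12 (cv2) and the standard library are available. Lean on these libraries where they do the work, as an engineer would, in place of code of your own. Each camera call takes 0.05 s, during which the arm holds its last target.

## Working session

There is one attempt and no reset: what is moved stays moved. The work goes in short steps, Python scripts to look and compute and a tool call to move; the robot and the scene stay as the last step left them, time stands still between calls to the robot, and variables do not carry over. Pictures are saved under pics/ and viewed, and the job is handed in when it is done.

Besides the shell and the picture viewer there is one more tool, called after "Emit:" as name(argument=value, ...) on one line, values as JSON. move_arm: Moves the arm, as the interface text tells. Its arguments: {"type":"object","properties":{"rows":{"type":"array"}},"required":["rows"]}

```bash
mkdir -p pics; python3 - <<'E'
from workcell import ctrl,get_image,calibration
import cv2
print(ctrl.get_obs())
for n in ("scene","side","wrist"):
    cv2.imwrite(f"pics/{n}0.png",get_image(n)); print(n,calibration(n))
E
```

```text
{'t': 0.0, 'qpos': array([ 1.20697183e+00,  4.23812893e-01,  1.63069346e+00, -4.41275685e-05,
        1.08858078e+00, -1.90150010e-02]), 'qvel': array([ 0.00087405,  0.00075902, -0.00060051,  0.00181582, -0.00051248,
       -0.00104837]), 'joint_torque': array([-7.11500034e-04, -5.44629300e+01, -2.73660976e+01,  6.43116049e-02,
        2.29277147e-02, -1.04169035e-04]), 'ee_pos': array([211.05990575, 587.69653486, 221.91778163]), 'orientation': array([ 0.26940022,  1.55405699, -0.27172605]), 'ft_force': array([-0.64848737,  0.14334984, -0.14144551]), 'moment': array([-0.00412695,  0.0091617 ,  0.02465481]), 'width': 87.57608995636357}
scene {'fx': 415.87256598266055, 'fy': 415.87256598266055, 'cx': 323.15297474347193, 'cy': 205.45740295128047, 'view': array([[ 3.07422060e-01,  9.51424648e-01, -1.68171640e-02,
        -2.07850430e+02],
       [-6.74741792e-01,  2.30414591e-01,  7.01165195e-01,
         3.40317352e+02],
       [ 6.70980768e-01, -2.04206405e-01,  7.12800500e-01,
        -1.51466219e+03],
       [ 0.00000000e+00,  0.00000000e+00,  0.00000000e+00,
         1.00000000e+00]
[... 229 characters left out ...]
1,  5.58800098e-01,  8.08711895e-01,
        -2.23763228e+02],
       [-2.12989597e-01, -7.80539690e-01,  5.87701645e-01,
        -1.26796563e+03],
       [ 0.00000000e+00,  0.00000000e+00,  0.00000000e+00,
         1.00000000e+00]])}
wrist {'fx': 309.70691628693146, 'fy': 309.70691628693146, 'cx': 324.0549425188168, 'cy': 202.91819950092838, 'T_tool_cam': array([[-6.27655388e-04,  3.06830685e-01, -9.51763908e-01,
        -1.61868468e+02],
       [ 9.99999503e-01, -5.44883360e-04, -8.35125186e-04,
        -4.46674472e-01],
       [-7.74842350e-04, -9.51763959e-01, -3.06830191e-01,
        -8.58683308e+01],
       [ 0.00000000e+00,  0.00000000e+00,  0.00000000e+00,
         1.00000000e+00]])}
```

View pics/scene0.png

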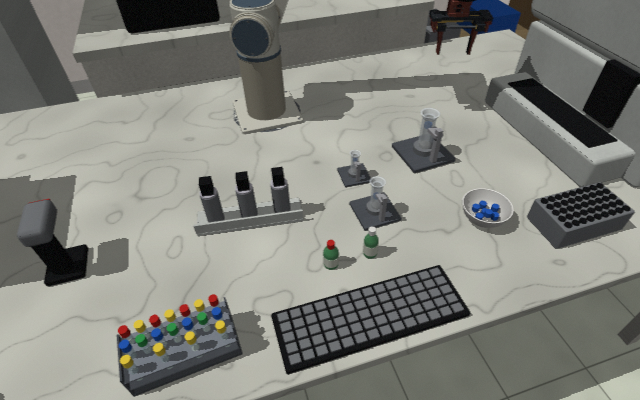

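View pics/side0.png

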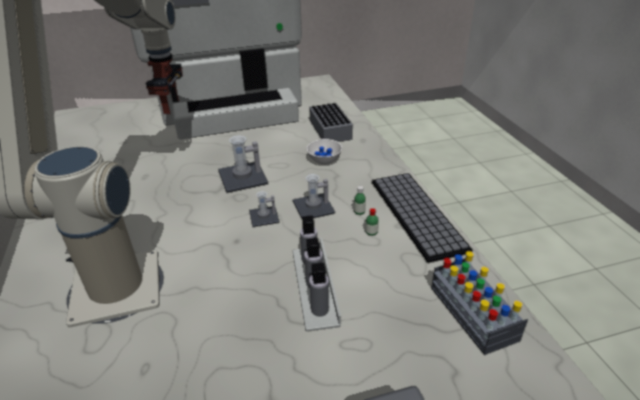

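View pics/wrist0.png

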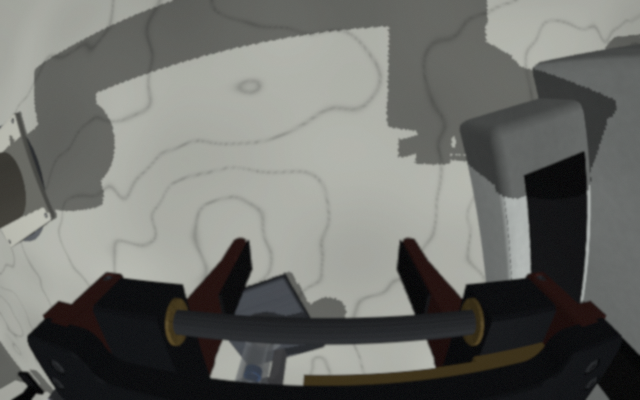

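Scene: rack with three tampers at about (209–280, 170–220). There are three stand-like things: small (353,172), middle (376,205) and large (424,150). The middle one at (376,205) fits, and I'll check that its base is 110 mm.

```bash
cat > h.py <<'E'
import numpy as np,cv2
from workcell import ctrl,get_image,calibration
from scipy.spatial.transform import Rotation as R
def ray(name,u,v):
    c=calibration(name);V=c['view'];d=np.array([(u-c['cx'])/c['fx'],-(v-c['cy'])/c['fy'],-1])
    Rm=V[:3,:3];return -Rm.T@V[:3,3],Rm.T@d
def onz(name,u,v,z):
    o,d=ray(name,u,v);return o+d*(z-o[2])/d[2]
def proj(name,p):
    c=calibration(name);q=c['view'][:3,:3]@np.array(p,float)+c['view'][:3,3]
    return c['cx']+c['fx']*q[0]/-q[2],c['cy']-c['fy']*q[1]/-q[2]
def tri(obs):
    A=np.zeros((3,3));b=np.zeros(3)
    for n,u,v in obs:
        o,d=ray(n,u,v);d=d/np.linalg.norm(d);M=np.eye(3)-np.outer(d,d);A+=M;b+=M@o
    p=np.linalg.solve(A,b);return p,[tuple(np.round(proj(n,p),1)) for n,u,v in obs]
E
python3 - <<'E'
import cv2
s=cv2.imread('pics/scene0.png');t=cv2.imread('pics/side0.png')
a=cv2.resize(s[100:250,320:470],(600,600),interpolation=2);cv2.imwrite('pics/c1.png',a)
cv2.imwrite('pics/c2.png',cv2.resize(s[160:240,185:315],(780,480),interpolation=2))
cv2.imwrite('pics/c3.png',cv2.resize(t[125:225,210:350],(784,560),interpolation=2))
cv2.imwrite('pics/c4.png',cv2.resize(t[210:330,270:350],(400,600),interpolation=2))
E
```

```text
(no output)
```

View pics/c1.png

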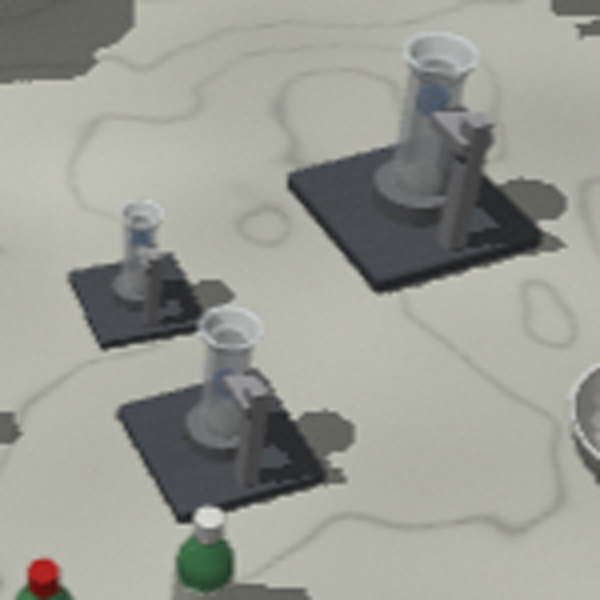

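View pics/c2.png

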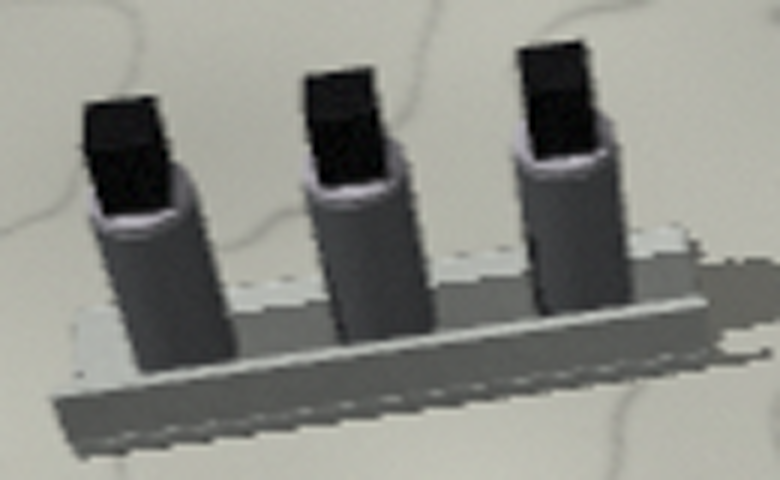

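View pics/c3.png

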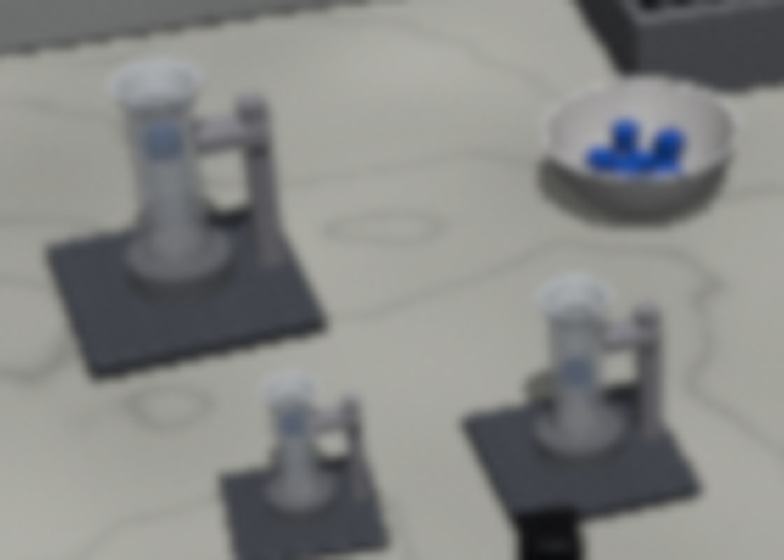

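View pics/c4.png

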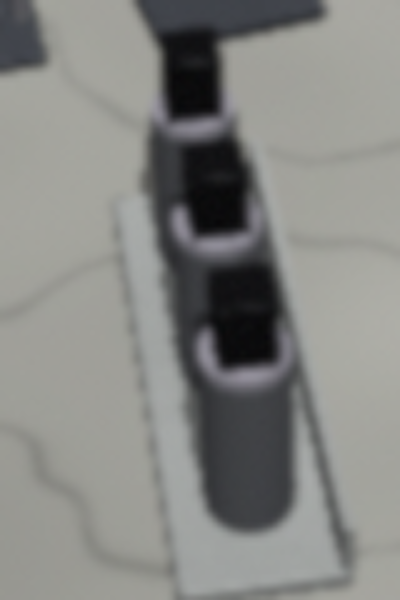

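```bash
python3 - <<'E'
from h import *
np.set_printoptions(precision=1,suppress=True)
f=lambda u,v,s,ox,oy:((u+.5)/s+ox-.5,(v+.5)/s+oy-.5)
for nm,P in dict(mid=[(118,410),(182,518),(325,472),(262,370)],small=[(70,275),(104,346),(212,318),(170,255)],big=[(288,182),(380,288),(540,240),(440,145)]).items():
    Q=[onz('scene',*f(*p,4,320,100),12 if nm=='mid' else 12)[:2] for p in P]
    print(nm,np.array(Q).ravel(),[np.linalg.norm(Q[i]-Q[(i+1)%4]) for i in range(4)])
m1=f(231,329,4,320,100);m2=f(574,297,5.6,210,125)
print('mouth',onz('scene',*m1,115),onz('side',*m2,115),tri([('scene',*m1),('side',*m2)]),m1,m2)
# handles
for s,t in [((124,124),(244,283)),((341,94),(213,158)),((553,66),(189,45))]:
    a=f(*s,6,185,160);b=f(*t,5,270,210)
    print('h',onz('scene',*a,155),onz('side',*b,155))
# rack lip top ends z=42
print('lip',onz('scene',*f(55,398,6,185,160),42),onz('scene',*f(706,300,6,185,160),42))
img=cv2.imread('pics/scene0.png');hsv=cv2.cvtColor(img,cv2.COLOR_BGR2HSV)
print('bott r',onz('scene',331,243,85),'w',onz('scene',372,230,95))
E
```

```text
mid [543.8 119.5 651.6 124.2 644.2 230.7 539.1 231.1] [np.float64(107.86641479494685), np.float64(106.73031265343782), np.float64(105.08757801542245), np.float64(111.7148897985409)]
small [395.5 135.7 478.7 132.8 476.  218.8 398.3 216.4] [np.float64(83.2023631552073), np.float64(86.03855118001958), np.float64(77.74783363624529), np.float64(80.73876926524497)]
big [343.9 340.3 485.8 351.1 474.9 493.3 339.3 479.4] [np.float64(142.32597027584413), np.float64(142.58571421147218), np.float64(136.3282749200735), np.float64(139.216496362985)]
mouth [593.8 175.3 115. ] [592.7 174.7 115. ] (array([593. , 175.7, 114.2]), [(np.float64(377.4), np.float64(181.9)), (np.float64(312.1), np.float64(177.6))]) (377.375, 181.875) (312.0892857142857, 177.625)
h [ 490.4 -242.8  155. ] [ 490.7 -243.8  155. ]
h [ 501.  -154.8  155. ] [ 500.9 -155.9  155. ]
h [512.4 -67.1 155. ] [513.3 -66.6 155. ]
lip [ 523.5 -300.6   42. ] [557.6 -19.4  42. ]
bott r [724.1   5.2  85. ] w [725.5 107.   95. ]
```

```bash
python3 - <<'E'
from h import *
np.set_printoptions(precision=4,suppress=True)
o=ctrl.get_obs();M=R.from_rotvec(o['orientation']).as_matrix();print(M)
print('jaw yaw',np.arctan2(M[1,1],M[0,1]), 'rack yaw',-np.arctan2(512.8-490.5,-66.9+243.2))
E
```

```text
[[-0.0004  0.338   0.9411]
 [-0.0011  0.9411 -0.338 ]
 [-1.     -0.0012 -0.    ]]
jaw yaw 1.2259713435431365 rack yaw -0.12582075743925591
```

Emit:
move_arm(rows=[[150, -330, 20, -0.7, -1], [302, -655, 20, -1.352, -1], [302, -655, 20, -1.352, -1], [302, -655, 20, -1.352, -1], [302, -655, 20, -1.352, -1], [302, -655, 20, -1.352, -1], [302, -655, 20, -1.352, -1], [302, -655, 20, -1.352, -1], [302, -655, 20, -1.352, -1], [302, -655, 20, -1.352, -1], [302, -655, 20, -1.352, -1], [302, -655, 20, -1.352, -1]])

```text
t: 1.65
ee_pos: [513.9, -70.0, 242.1]
orientation: [1.303, 1.146, -1.304]
ft_force: [0.5, 0.2, -0.1]
width: 88.2
```

```bash
cat >> h.py <<'E'
def wray(o,u,v):
    c=calibration('wrist');T=c['T_tool_cam'];M=R.from_rotvec(o['orientation']).as_matrix()
    x,y=u-c['cx'],v-c['cy'];r=np.hypot(x,y);th=r/c['fx']
    d=np.array([np.sin(th)*x/r,-np.sin(th)*y/r,-np.cos(th)])
    return o['ee_pos']+M@T[:3,3],M@T[:3,:3]@d
def wonz(o,u,v,z):
    p,d=wray(o,u,v);return p+d*(z-p[2])/d[2]
E
python3 - <<'E'
from h import *
o=ctrl.get_obs();print(o['ee_pos'],o['orientation'],o['qpos'])
M=R.from_rotvec(o['orientation']).as_matrix();print('jaw yaw',np.arctan2(M[1,1],M[0,1]))
cv2.imwrite('pics/w1.png',get_image('wrist'))
E
```

```text
[513.90467996 -69.97067036 242.08480907] [ 1.30263395  1.14621339 -1.30376098] [-1.58137137e-01  2.43274201e-01  1.84490219e+00 -2.54343085e-04
  1.05416767e+00 -2.96766617e-02]
jaw yaw -0.12833483404276047
```

View pics/w1.png

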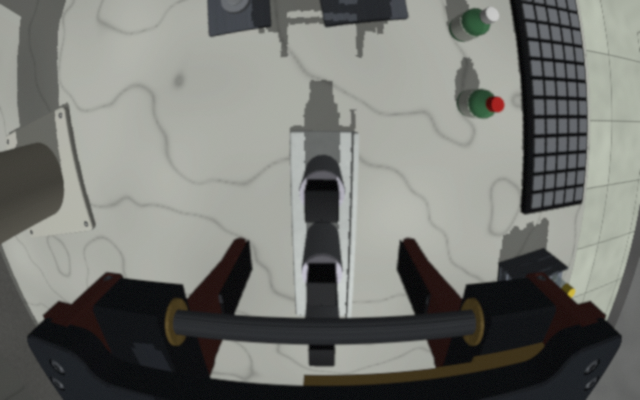

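```bash
python3 - <<'E'
from h import *
np.set_printoptions(precision=1,suppress=True)
o=ctrl.get_obs()
# handle top far/near edges
for u,v in [(322,180),(322,222),(322,262),(322,283),(322,344),(322,364)]:
    print(u,v,wonz(o,u,v,155), wonz(o,u,v,115))
cv2.imwrite('pics/w1c.png',cv2.resize(cv2.imread('pics/w1.png')[140:380,240:400],(400,600)))
E
```

```text
322 180 [516.  -47.7 155. ] [514.6 -57.3 115. ]
322 222 [511.2 -84.6 155. ] [ 509.  -100.1  115. ]
322 262 [ 506.1 -123.6  155. ] [ 503.  -145.4  115. ]
322 283 [ 503.1 -146.3  155. ] [ 499.6 -171.7  115. ]
322 344 [ 492.5 -226.1  155. ] [ 487.3 -264.3  115. ]
322 364 [ 488.2 -259.   155. ] [ 482.3 -302.5  115. ]
```

View pics/w1c.png

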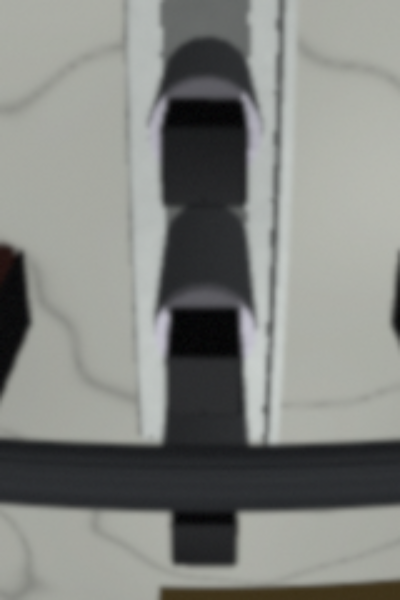

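```bash
python3 - <<'E'
from h import *
np.set_printoptions(precision=1,suppress=True)
o=ctrl.get_obs()
a=np.array([wonz(o,u,v,155) for u,v in [(305,190.8),(338.5,190.8),(338,222.4),(306,222.4)]]);print(a,a.mean(0))
c=[wonz(o,u,v,155) for u,v in [(307,282.5),(336.5,282.5)]];print(c, np.mean(c,0), np.mean(c,0)+15*np.array([.126,.992,0]))
E
```

```text
[[500.7 -55.1 155. ]
 [528.5 -58.7 155. ]
 [524.8 -86.8 155. ]
 [497.4 -83.2 155. ]] [512.9 -70.9 155. ]
[array([ 489.1, -144. ,  155. ]), array([ 516.7, -147.5,  155. ])] [ 502.9 -145.8  155. ] [ 504.8 -130.9  155. ]
```

Emit:
move_arm(rows=[[-1, 2, -50, 0, -1], [-1, 2, -90, 0, -1], [-1, 2, -118, 0, -1], [-1, 2, -118, 0, -1], [-1, 2, -118, 0, 1], [-1, 2, -118, 0, 1], [-1, 2, -118, 0, 1], [-1, 2, -118, 0, 1], [-1, 2, -118, 0, 1], [-1, 2, -118, 0, 1]])

```text
t: 2.95
ee_pos: [513.5, -70.0, 124.2]
orientation: [1.302, 1.146, -1.305]
ft_force: [-10.7, 0.9, 8.2]
width: 31.4
```

Emit:
move_arm(rows=[[0, 0, 0, 0, 1], [0, 0, 0, 0, 1], [0, 0, 20, 0, 1], [0, 0, 60, 0, 1], [0, 0, 120, 0, 1], [0, 0, 150, 0, 1], [0, 0, 150, 0, 1], [0, 0, 150, 0, 1]])

```text
t: 3.95
ee_pos: [512.8, -69.9, 272.8]
orientation: [1.301, 1.147, -1.306]
ft_force: [0.6, 0.1, -2.1]
width: 30.2
```

```bash
python3 - <<'E'
from h import *
o=ctrl.get_obs();print(o['t'],o['ee_pos'],o['ft_force'],o['width'])
a=get_image('scene');b=get_image('side');w=get_image('wrist')
cv2.imwrite('pics/s2.png',a);cv2.imwrite('pics/d2.png',b);cv2.imwrite('pics/w2.png',w)
u,v=map(int,proj('scene',o['ee_pos']));A=a[v-40:v+60,u-50:u+50]
u2,v2=map(int,proj('side',o['ee_pos']));B=b[v2-40:v2+60,u2-50:u2+50]
print(u,v,u2,v2)
cv2.imwrite('pics/ab2.png',np.hstack([cv2.resize(A,(400,400),interpolation=2),cv2.resize(B,(400,400),interpolation=2)]))
E
```

```text
3.95 [512.81096971 -69.88150752 272.76481741] [ 0.63784658  0.09460367 -2.05639807] 30.16932828760776
270 132 305 181
```

View pics/ab2.png

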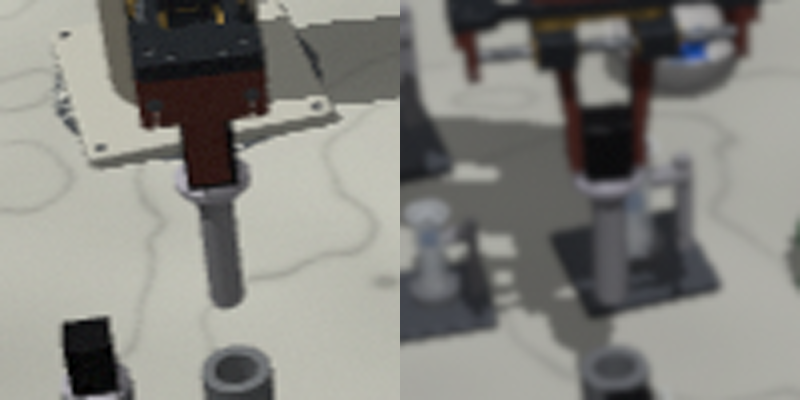

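View pics/w2.png

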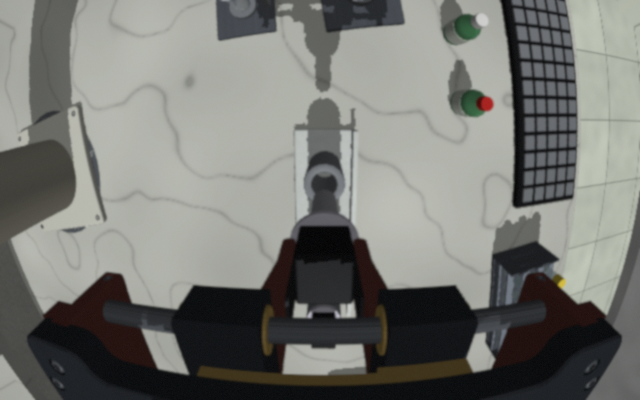

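```bash
python3 - <<'E'
from h import *
a=cv2.imread('pics/s2.png');b=cv2.imread('pics/d2.png')
g=cv2.cvtColor(a,6)
print('scene px/mm', 415.87/ -(calibration('scene')['view'][2]@[512.8,-69.9,190,1]))
print('side px/mm', 480.8/ -(calibration('side')['view'][2]@[512.8,-69.9,190,1]))
for v in (146,150,154,158,162): print(v,g[v,262:288])
g=cv2.cvtColor(b,6)
for v in (192,196,200,204,208): print(v,g[v,296:320])
E
```

```text
scene px/mm 0.40736538195859445
side px/mm 0.39703916519758287
146 [178 182 185 185 185 186 185 162  83  60  63  66  69  69  71  70 108 169
 190 189 188 189 191 191 190 191]
150 [185 184 187 187 185 186 187 171 126  87  86  79  74  71  71  70  78 136
 190 189 189 189 190 189 188 189]
154 [187 188 188 188 188 188 189 188 168 107  86  83  75  73  71  72  71 107
 168 191 190 190 188 188 190 190]
158 [190 191 190 191 192 192 191 192 184 146  89  85  80  75  73  72  70  92
 152 191 190 190 187 189 187 186]
162 [192 191 191 191 191 191 192 193 191 171 109  87  84  78  72  73  70  68
 115 168 174 177 179 182 182 182]
192 [ 98  97  98  97  97  93  83  67  59  59  57  56  58  61  66  80  92  96
  99 105 120 135 148 150]
196 [ 96  96  95  92  90  88  82  76  78  84  88  91  91  89  88  98 112 116
 112 105  95  81  62  45]
200 [ 41  41  41  41  42  43  49  61  75  83  88  91  92  90  89  99 113 120
 119 115 107  92  73  60]
204 [39 40 40 39 40 42 47 59 74 84 88 91 92 89 87 88 95 98 95 90 80 63 51 46]
208 [56 41 39 40 38 40 45 58 74 84 88 91 92 91 85 73 55 43 42 44 45 42 42 40]
```

Edge widths give a 21.5 mm shaft (8.8 px at 0.407 px/mm), so this is the thick one. I'll put it back in slot2.

Emit:
move_arm(rows=[[0, 0, -50, 0, 1], [0, 0, -100, 0, 1], [0, 0, -130, 0, 1], [0, 0, -142, 0, 1], [0, 0, -147, 0, 1], [0, 0, -149, 0, 1], [0, 0, -149, 0, 1]])

```text
t: 4.97
ee_pos: [512.7, -69.9, 124.2]
orientation: [1.301, 1.148, -1.307]
ft_force: [-2.7, -0.8, -1.6]
width: 30.3
```

Emit:
move_arm(rows=[[0, 0, 0, 0, -1], [0, 0, 0, 0, -1], [0, 0, 0, 0, -1], [0, 0, 0, 0, -1], [0, 0, 45, 0, -1], [0, 0, 60, 0, -1], [0, 0, 60, 0, -1], [-11, -45, 60, 0, -1], [-11, -88, 60, 0, -1], [-11, -88, 60, 0, -1], [-11, -88, 60, 0, -1]])

```text
t: 6.35
ee_pos: [500.9, -157.4, 183.0]
orientation: [1.301, 1.149, -1.309]
ft_force: [0.2, -0.4, -0.2]
width: 88.1
```

```bash
python3 - <<'E'
from h import *
o=ctrl.get_obs();print(o['t'],o['ee_pos'],o['ft_force'],o['width'])
w=get_image('wrist');cv2.imwrite('pics/w3.png',w)
cv2.imwrite('pics/w3c.png',cv2.resize(w[100:400,220:430],(560,600)))
a=get_image('scene');cv2.imwrite('pics/s3.png',a)
cv2.imwrite('pics/s3c.png',cv2.resize(a[110:240,185:315],(600,600)))
E
```

```text
6.35 [ 500.90340862 -157.36805912  183.04022026] [ 0.21002765 -0.38628308 -0.17754489] 88.11942860394855
```

View pics/w3.png

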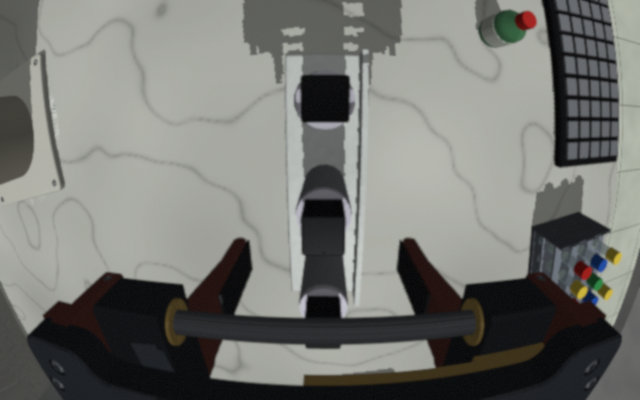

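View pics/s3c.png

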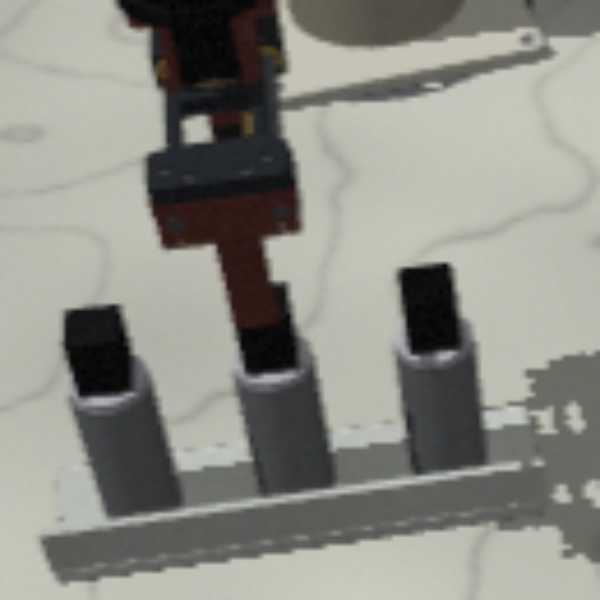

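Slot2 is seated again. Next is slot1.

Emit:
move_arm(rows=[[0, 1, -40, 0, -1], [0, 1, -59, 0, -1], [0, 1, -59, 0, -1], [0, 1, -59, 0, 1], [0, 1, -59, 0, 1], [0, 1, -59, 0, 1], [0, 1, -59, 0, 1], [0, 1, -59, 0, 1], [0, 1, -59, 0, 1], [0, 1, -59, 0, 1]])

```text
t: 7.7
ee_pos: [501.2, -155.9, 124.5]
orientation: [1.3, 1.15, -1.307]
ft_force: [-1.1, 0.7, 1.9]
width: 29.9
```

Emit:
move_arm(rows=[[0, 0, 0, 0, 1], [0, 0, 20, 0, 1], [0, 0, 60, 0, 1], [0, 0, 120, 0, 1], [0, 0, 150, 0, 1], [0, 0, 150, 0, 1], [0, 0, 150, 0, 1]])

```text
t: 8.57
ee_pos: [500.3, -155.6, 273.0]
orientation: [1.299, 1.152, -1.309]
ft_force: [0.4, -0.4, -1.4]
width: 29.9
```

```bash
python3 - <<'E'
from h import *
o=ctrl.get_obs();print(o['t'],o['ee_pos'],o['ft_force'],o['width'])
M=R.from_rotvec(o['orientation']).as_matrix();print('tool x',M[:,0],'jaw',np.arctan2(M[1,1],M[0,1]))
a=get_image('scene');b=get_image('side')
cv2.imwrite('pics/s4.png',a);cv2.imwrite('pics/d4.png',b)
u,v=map(int,proj('scene',o['ee_pos']));A=a[v-40:v+60,u-50:u+50]
u2,v2=map(int,proj('side',o['ee_pos']));B=b[v2-40:v2+60,u2-50:u2+50]
cv2.imwrite('pics/ab4.png',np.hstack([cv2.resize(A,(400,400),interpolation=2),cv2.resize(B,(400,400),interpolation=2)]))
tip=o['ee_pos']+[0,0,-70]
print('scale', 415.87/ -(calibration('scene')['view'][2]@[*tip,1]))
g=cv2.cvtColor(a,6);u,v=map(int,proj('scene',tip));print(u,v)
for r in range(v-8,v+14,4): print(r,g[r,u-16:u+16])
E
```

```text
8.575 [ 500.27622936 -155.57242985  272.99652344] [ 0.38538716 -0.40989563 -1.42266302] 29.882305269186446
tool x [-7.66376396e-03  4.48903841e-04 -9.99970532e-01] jaw -0.1279241799179344
scale 0.41482400176985873
237 160
152 [189 187 187 189 190 189 189 189 188 189 189 191 182 139  64  71  71 108
 167 188 187 188 185 188 186 188 187 188 189 186 188 189]
156 [189 189 190 191 191 190 189 188 189 188 188 187 189 174 126  80  73  72
 126 189 190 187 188 188 189 188 190 189 190 190 189 189]
160 [189 188 189 188 189 188 187 189 188 188 189 189 189 189 174 126  83  74
  81 137 190 189 190 191 190 189 190 190 188 191 191 191]
164 [187 187 186 187 187 189 188 188 188 187 187 188 188 187 188 174 122  80
  73  94 150 189 190 189 189 189 190 189 189 191 191 191]
168 [183 185 184 183 185 185 186 185 184 185 184 185 184 186 185 186 166 105
  79  70  92 150 188 185 187 188 189 190 190 190 189 188]
172 [182 180 180 181 181 182 181 182 182 181 181 181 182 181 182 182 184 183
 174 164 185 186 185 185 186 185 187 187 186 188 187 188]
```

View pics/ab4.png

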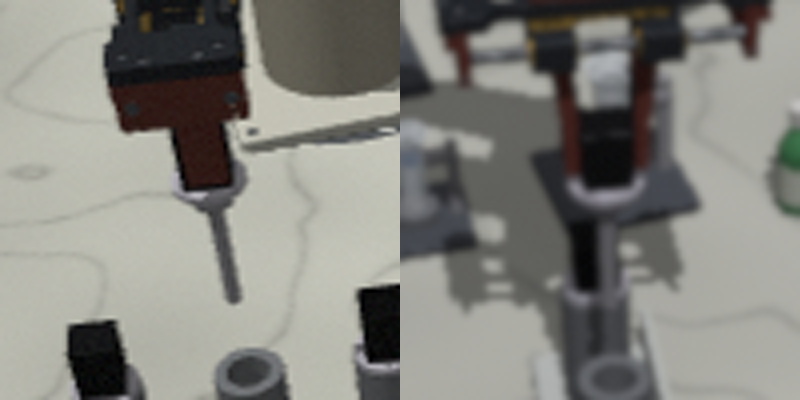

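Shaft is about 4 px, so 10 mm: the thin one. By elimination the fitting one is in slot0. I'll return this one first.

Emit:
move_arm(rows=[[0, 0, -50, 0, 1], [0, 0, -100, 0, 1], [0, 0, -130, 0, 1], [0, 0, -142, 0, 1], [0, 0, -147, 0, 1], [0, 0, -149, 0, 1], [0, 0, -149, 0, 1]])

```text
t: 9.55
ee_pos: [499.6, -155.4, 124.5]
orientation: [1.299, 1.153, -1.31]
ft_force: [-3.7, 2.1, 4.6]
width: 29.8
```

Emit:
move_arm(rows=[[0, 0, 0, 0, -1], [0, 0, 0, 0, -1], [0, 0, 0, 0, -1], [0, 0, 0, 0, -1], [0, 0, 45, 0, -1], [0, 0, 60, 0, -1], [0, 0, 60, 0, -1], [-11, -45, 60, 0, -1], [-11, -88, 60, 0, -1], [-11, -88, 60, 0, -1], [-11, -88, 60, 0, -1]])

```text
t: 10.92
ee_pos: [487.8, -242.7, 183.2]
orientation: [1.299, 1.156, -1.311]
ft_force: [-0.6, -0.0, 0.1]
width: 88.0
```

```bash
python3 - <<'E'
from h import *
o=ctrl.get_obs();print(o['t'],o['ee_pos'],o['ft_force'],o['width'])
w=get_image('wrist');cv2.imwrite('pics/w5.png',w)
E
```

```text
10.925 [ 487.76692734 -242.66048799  183.2354849 ] [-0.58156875 -0.03010024  0.1063411 ] 87.97210990297188
```

View pics/w5.png

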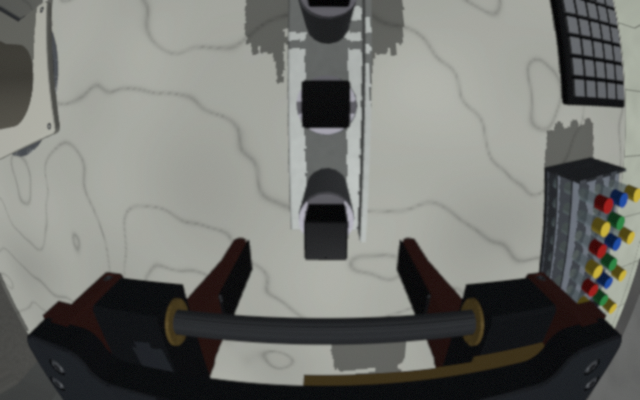

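Emit:
move_arm(rows=[[2, -1.5, -40, 0, -1], [2, -1.5, -59, 0, -1], [2, -1.5, -59, 0, -1], [2, -1.5, -59, 0, 1], [2, -1.5, -59, 0, 1], [2, -1.5, -59, 0, 1], [2, -1.5, -59, 0, 1], [2, -1.5, -59, 0, 1], [2, -1.5, -59, 0, 1], [2, -1.5, -59, 0, 1]])

```text
t: 12.22
ee_pos: [489.6, -243.8, 124.5]
orientation: [1.298, 1.156, -1.311]
ft_force: [-1.4, 0.0, 1.0]
width: 29.7
```

Emit:
move_arm(rows=[[0, 0, 0, 0, 1], [0, 0, 20, 0, 1], [0, 0, 60, 0, 1], [0, 0, 120, 0, 1], [0, 0, 150, 0, 1], [0, 0, 150, 0, 1], [0, 0, 150, 0, 1]])

```text
t: 13.1
ee_pos: [488.8, -243.3, 272.9]
orientation: [1.298, 1.159, -1.312]
ft_force: [-0.4, 0.6, -2.0]
width: 29.9
```

```bash
python3 - <<'E'
from h import *
o=ctrl.get_obs();print(o['t'],o['ee_pos'],o['ft_force'],o['width'])
M=R.from_rotvec(o['orientation']).as_matrix();print('tool x',M[:,0],'jaw',np.arctan2(M[1,1],M[0,1]))
a=get_image('scene');b=get_image('side')
cv2.imwrite('pics/s6.png',a);cv2.imwrite('pics/d6.png',b)
u,v=map(int,proj('scene',o['ee_pos']));A=a[v-40:v+60,u-50:u+50]
u2,v2=map(int,proj('side',o['ee_pos']));B=b[v2-40:v2+60,u2-50:u2+50]
cv2.imwrite('pics/ab6.png',np.hstack([cv2.resize(A,(400,400),interpolation=2),cv2.resize(B,(400,400),interpolation=2)]))
tip=o['ee_pos']+[0,0,-70]
print('scale', 415.87/ -(calibration('scene')['view'][2]@[*tip,1]))
g=cv2.cvtColor(a,6);u,v=map(int,proj('scene',tip));print(u,v)
for r in range(v-8,v+14,4): print(r,g[r,u-16:u+16])
E
```

```text
13.1 [ 488.82277614 -243.33340658  272.88962076] [-0.44038064  0.59745139 -1.99800024] 29.897869375332466
tool x [-0.01402136  0.0035546  -0.99989538] jaw -0.12763442904004346
scale 0.4190710994831294
200 164
156 [183 183 183 182 183 185 185 184 185 173 121  68  73  76  75  73  81 138
 187 189 189 189 189 189 188 190 189 189 190 191 191 189]
160 [180 182 179 178 178 179 182 180 180 179 167 125  90  84  77  77  74  68
 117 175 174 179 182 184 187 190 188 188 189 189 187 190]
164 [184 184 184 186 185 185 185 186 185 185 185 185 161  90  84  77  73  73
  69 125 185 186 182 178 178 184 188 189 187 187 186 189]
168 [185 186 185 185 185 185 185 186 186 186 185 186 186 162  91  85  79  75
  73  68  93 147 181 174 174 180 184 184 185 184 184 184]
172 [186 185 185 185 186 185 185 185 185 185 185 184 186 185 171 123  85  79
  73  71  70  89 137 171 178 181 183 183 182 181 181 182]
176 [185 186 185 184 185 185 187 185 184 184 184 184 184 183 183 169 125  87
  80  75  77 110 158 178 180 179 179 180 180 179 179 179]
```

View pics/ab6.png

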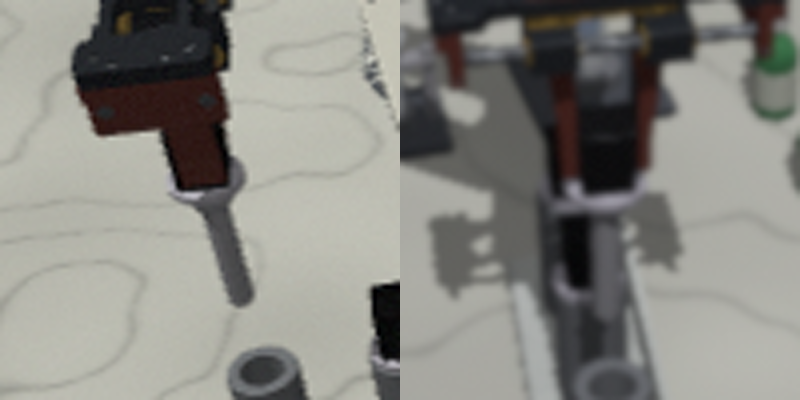

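16.6 mm wide, so this one fits. I'll carry it to the column, lifting first to clear the neighbouring handles.

Emit:
move_arm(rows=[[0, 0, 35, 0, 1], [30, 60, 35, 0, 1], [60, 180, 35, 0, 1], [106, 418, 35, 0, 1], [106, 418, 35, 0, 1], [106, 418, 35, 0, 1], [106, 418, 35, 0, 1], [106, 418, 35, 0, 1], [106, 418, 35, 0, 1], [106, 418, -30, 0, 1], [106, 418, -30, 0, 1], [106, 418, -30, 0, 1]])

```text
t: 14.7
ee_pos: [594.9, 174.0, 242.9]
orientation: [1.298, 1.16, -1.314]
ft_force: [-0.1, -0.4, -0.3]
width: 30.0
```

```bash
cat > look.py <<'E'
from h import *
import sys
k=sys.argv[1]
o=ctrl.get_obs();print(o['t'],o['ee_pos'],o['ft_force'],o['width'])
M=R.from_rotvec(o['orientation']).as_matrix();print('tool x',M[:,0],'jaw',np.arctan2(M[1,1],M[0,1]))
out=[]
for n in('scene','side'):
    a=get_image(n);cv2.imwrite(f'pics/{n}{k}.png',a)
    u,v=map(int,proj(n,[593,175,120]));print(n,u-30,v-40)
    out.append(cv2.resize(a[v-40:v+35,u-30:u+30],(400,500),interpolation=2))
cv2.imwrite(f'pics/ab{k}.png',np.hstack(out))
w=get_image('wrist');cv2.imwrite(f'pics/w{k}.png',w)
E
python3 look.py 7
```

```text
14.7 [594.86733092 173.95079095 242.85796375] [-0.1117903  -0.39971296 -0.25195889] 29.98210225301557
tool x [-0.01586308  0.00380857 -0.99986692] jaw -0.12861476288026719
scene 347 140
side 282 136
```

View pics/ab7.png

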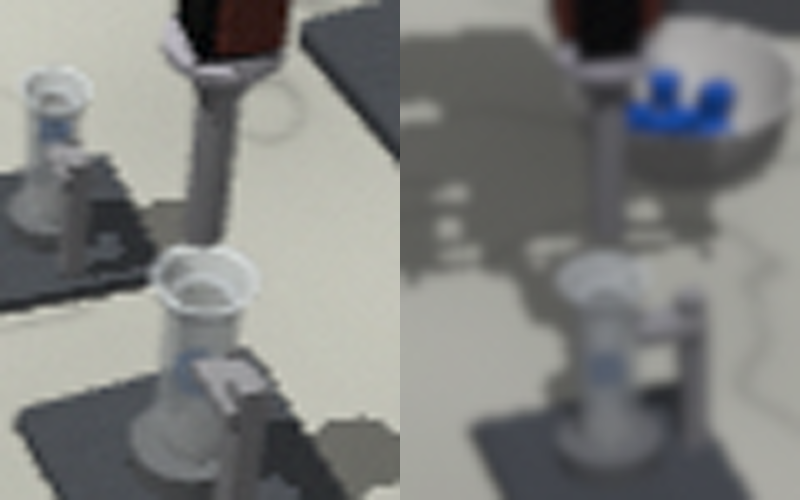

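View pics/w7.png

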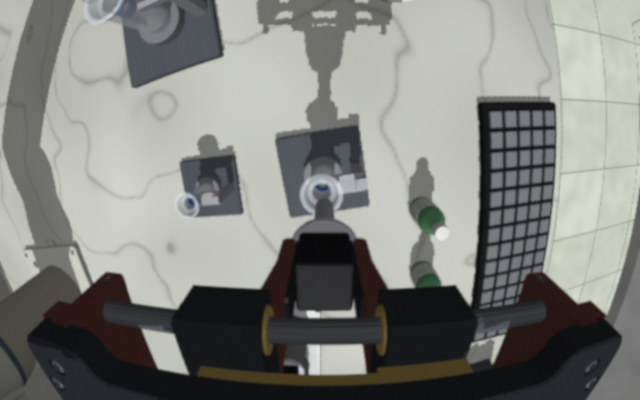

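```bash
python3 - <<'E'
from h import *
np.set_printoptions(linewidth=150)
a=cv2.cvtColor(cv2.imread('pics/scene7.png'),6);b=cv2.cvtColor(cv2.imread('pics/side7.png'),6)
print('scene u368..388')
for r in range(164,190,1): print(r,a[r,366:390])
print('side u300..324')
for r in range(160,186,1): print(r,b[r,300:326])
E
```

```text
scene u368..388
164 [187 187 188 186 187 187 185 186 179 146  93  90  88  80  77 112 166 185 185 184 184 185 185 186]
165 [190 188 188 189 186 188 188 185 179 143  92  90  86  81  75 111 165 185 187 186 186 186 186 186]
166 [189 189 189 188 188 186 188 189 173 125  92  88  84  80  74 112 170 186 186 187 187 187 187 186]
167 [188 188 188 190 190 190 188 187 173 126  94  88  85  77  73 129 188 187 186 187 187 187 187 187]
168 [142 189 190 188 188 189 190 189 169 109  92  88  81  76  73 128 188 188 189 188 189 189 188 188]
169 [136 188 192 188 187 186 186 187 166 109  92  86  82  77  84 139 188 189 188 189 190 189 189 188]
170 [ 72 141 189 165 105 105 107 106 102  96  90  86  83  75  85 140 190 189 190 189 190 189 190 189]
171 [ 56  87 105 106 106 106 107 107 103  95  90  86  79  74  97 153 189 188 190 190 189 189 191 190]
172 [ 45  56  88 106 105 105 109 108 100  91  90  85  80  75  97 155 190 191 190 190 192 191 190 190]
173 [ 45  57  87 107 106 106 106 103  97  92  88  85  78  73 114 172 190 190 191 191 190 192 191 192]
174 [ 46  45  58  85 106 107 107 106  99  91  88  82  76  72 113
[... 3612 characters left out ...]
149 150 155 159 160 158 154 148 143 141]
180 [117  98  93  93  94  98 110 124 137 141 133 125 123 125 128 134 142 145 149 155 159 156 147 132 125 126]
181 [126 103  94  93  93  93  97 105 116 123 122 120 121 121 120 122 128 134 144 151 153 150 137 116 105 106]
182 [139 113  97  94  93  93  92  93  99 106 110 111 113 114 113 112 114 121 131 141 144 140 130 111  95  94]
183 [151 127 106  98  96  93  92  92  94 101 105 109 112 113 111 109 109 110 120 132 137 136 130 119 105 101]
184 [160 145 128 119 112 102  94  92  94 101 109 115 120 120 117 112 109 112 121 130 132 131 127 121 112 108]
185 [165 160 154 148 139 120 103  93  95 102 111 119 124 124 120 116 113 112 119 124 123 120 116 110 103 100]
```

```bash
python3 - <<'E'
from h import *
np.set_printoptions(precision=2,suppress=True)
from scipy.optimize import fsolve
o=np.array([594.9,174.0,242.9])
def sol(z,us,ud): return fsolve(lambda p:[proj('scene',[*p,z])[0]-us,proj('side',[*p,z])[0]-ud],[593,175])
m=sol(115,377.3,312.1);print('mouth',m,proj('scene',[*m,115]),proj('side',[*m,115]))
# tip at z ~146; find z of scene row 167, side row 166
for z in (146,150,155): print(z,proj('scene',[594,175,z])[1],proj('side',[594,175,z])[1])
print(sol(150,378.0,311.9), sol(150,378.0,311.4),sol(150,378,312.4))
print(sol(115,377.3,312.6))
E
```

```text
mouth [592.92 175.43] (np.float64(377.29999999999995), np.float64(181.64598162268624)) (np.float64(312.1000000000001), np.float64(177.47964625103015))
146 172.82581400319106 168.8361998028882
150 171.6205294233272 167.7033995903512
155 170.10464231521246 166.2821980996434
[593.12 174.37] [591.73 174.97] [594.51 173.78]
[594.34 174.83]
```

Emit:
move_arm(rows=[[0, 1.5, -10, 0, 1], [0, 1.5, -20, 0, 1], [0, 1.5, -26, 0, 1], [0, 1.5, -30, 0, 1], [0, 1.5, -33, 0, 1], [0, 1.5, -35, 0, 1]])

```text
t: 15.6
ee_pos: [595.8, 176.2, 209.8]
orientation: [1.301, 1.158, -1.311]
ft_force: [-2.3, 0.9, 4.9]
width: 29.8
```

Emit:
move_arm(rows=[[0, 0, 0, 0, 1], [0, 0, 0, 0, 1]])

```text
t: 15.85
ee_pos: [595.6, 176.2, 209.8]
orientation: [1.3, 1.159, -1.311]
ft_force: [-0.9, -0.4, 0.1]
width: 29.7
```

```bash
python3 look.py 8; python3 - <<'E'
import cv2
w=cv2.imread('pics/w8.png');cv2.imwrite('pics/w8c.png',cv2.resize(w[120:270,260:390],(520,600),interpolation=2))
E
```

```text
15.85 [595.57060639 176.23730324 209.83003587] [-0.9232506  -0.36275892  0.09440654] 29.690818467178474
tool x [-0.01275274  0.00525501 -0.99990487] jaw -0.12840730985062487
scene 347 140
side 282 136
```

View pics/ab8.png

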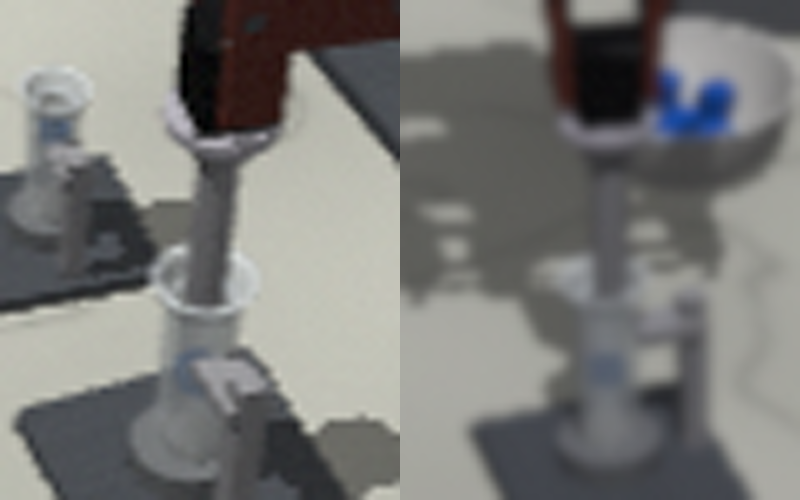

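View pics/w8c.png

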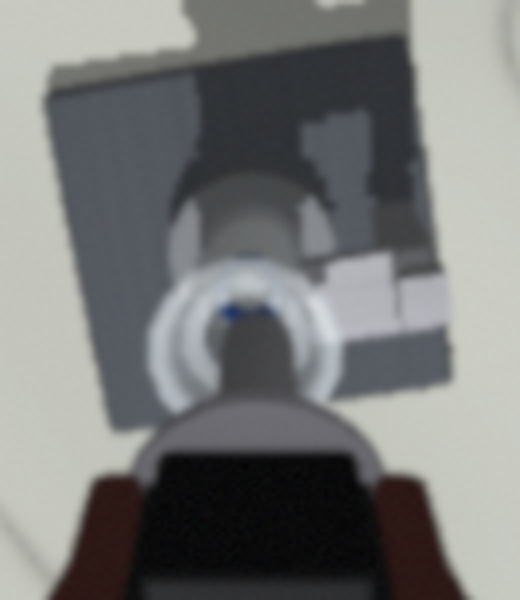

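Emit:
move_arm(rows=[[-2, 0, 0, 0, 1], [-2, 0, -2, 0, 1], [-2, 0, -4, 0, 1], [-2, 0, -6, 0, 1], [-2, 0, -8, 0, 1], [-2, 0, -8, 0, 1]])

```text
t: 16.75
ee_pos: [593.5, 176.2, 201.5]
orientation: [1.3, 1.159, -1.311]
ft_force: [-0.5, -0.1, -0.9]
width: 29.6
```

Emit:
move_arm(rows=[[0, 0, -1, 0, 1], [0, 0, -2, 0, 1], [0, 0, -4, 0, 1], [0, 0, -5, 0, 1], [0, 0, -6, 0, 1], [0, 0, -6, 0, 1]])

```text
t: 17.5
ee_pos: [593.5, 176.2, 195.4]
orientation: [1.3, 1.159, -1.311]
ft_force: [-0.3, 0.3, -1.8]
width: 29.6
```

Emit:
move_arm(rows=[[0, 0, -2, 0, 1], [0, 0, -4, 0, 1], [0, 0, -6, 0, 1], [0, 0, -8, 0, 1], [0, 0, -10, 0, 1], [0, 0, -12, 0, 1], [0, 0, -12, 0, 1]])

```text
t: 18.38
ee_pos: [593.4, 176.1, 183.2]
orientation: [1.3, 1.159, -1.312]
ft_force: [0.1, -0.8, -1.2]
width: 30.0
```

Emit:
move_arm(rows=[[0, 0, -2, 0, 1], [0, 0, -4, 0, 1], [0, 0, -6, 0, 1], [0, 0, -8, 0, 1], [0, 0, -10, 0, 1], [0, 0, -12, 0, 1], [0, 0, -12, 0, 1]])

```text
t: 19.25
ee_pos: [593.4, 176.2, 171.7]
orientation: [1.3, 1.159, -1.311]
ft_force: [-2.0, 0.8, 3.3]
width: 29.9
```

Emit:
move_arm(rows=[[0, 0, -2, 0, 1], [0, 0, -4, 0, 1], [0, 0, -6, 0, 1], [0, 0, -8, 0, 1], [0, 0, -9, 0, 1], [0, 0, -10, 0, 1]])

```text
t: 20.0
ee_pos: [593.4, 176.3, 162.4]
orientation: [1.3, 1.159, -1.311]
ft_force: [-3.6, 0.1, 6.7]
width: 29.7
```

```bash
python3 look.py 9
```

```text
20.0 [593.41049414 176.32031377 162.44429583] [-3.55668416  0.07372687  6.65788005] 29.659782060730077
tool x [-0.01322099  0.0053052  -0.99989853] jaw -0.12841694060435221
scene 347 140
side 282 136
```

View pics/ab9.png

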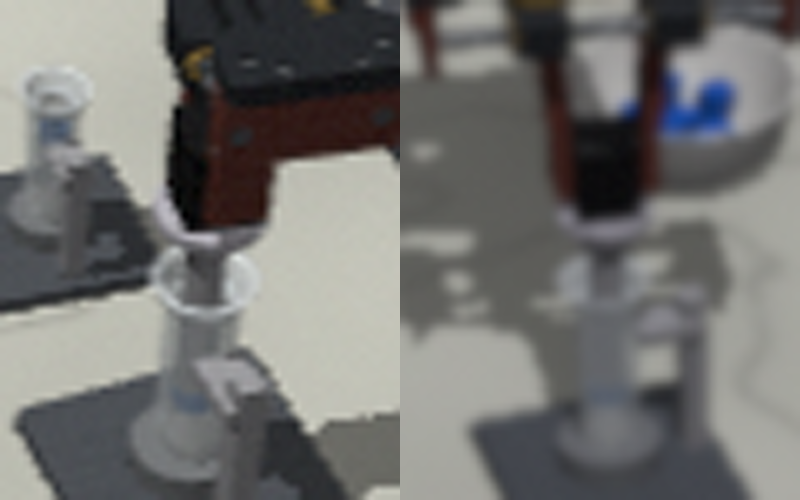

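The ring is moving down with the tamper at 7 N.

Emit:
move_arm(rows=[[-0.5, 0, -2, 0, 1], [-0.5, 0, -4, 0, 1], [-0.5, 0, -6, 0, 1], [-0.5, 0, -8, 0, 1], [-0.5, 0, -10, 0, 1], [-0.5, 0, -12, 0, 1], [-0.5, 0, -13, 0, 1]])

```text
t: 21.02
ee_pos: [593.2, 176.4, 150.3]
orientation: [1.301, 1.159, -1.31]
ft_force: [-4.1, 0.1, 7.8]
width: 29.4
```

Emit:
move_arm(rows=[[-0.5, 0, -1, 0, 1], [-0.5, 0, -2, 0, 1], [-0.5, 0, -3, 0, 1], [-0.5, 0, -4, 0, 1], [-0.5, 0, -5, 0, 1], [-0.5, 0, -6, 0, 1]])

```text
t: 21.78
ee_pos: [593.4, 176.8, 146.9]
orientation: [1.302, 1.158, -1.309]
ft_force: [-7.5, -0.4, 23.4]
width: 29.6
```

Emit:
move_arm(rows=[[0, 0, -0.5, 0, 1], [0, 0, -1, 0, 1], [0, 0, -1.5, 0, 1]])

```text
t: 22.15
ee_pos: [593.6, 177.0, 147.0]
orientation: [1.302, 1.158, -1.308]
ft_force: [-7.1, -0.3, 17.5]
width: 29.5
```

```bash
python3 look.py 10; python3 - <<'E'
from h import *
for n in('scene','side'):
  for z in (133,138,178): print(n,z,proj(n,[593,175.4,z]))
E
```

```text
22.15 [593.55532938 176.99895888 146.96381496] [-7.05730119 -0.29394758 17.46820374] 29.524719926940087
tool x [-0.0103308   0.00642801 -0.99992597] jaw -0.12825113520942188
scene 347 140
side 282 136
scene 133 (np.float64(377.83833097759424), np.float64(176.4170341367745))
scene 138 (np.float64(377.9900350514111), np.float64(174.9358689719951))
scene 178 (np.float64(379.24162038677036), np.float64(162.71599541921972))
side 133 (np.float64(311.9438727883652), np.float64(172.48133970699246))
side 138 (np.float64(311.8925281410393), np.float64(171.07970976361935))
side 178 (np.float64(311.47415607913575), np.float64(159.65879560846741))
```

View pics/ab10.png

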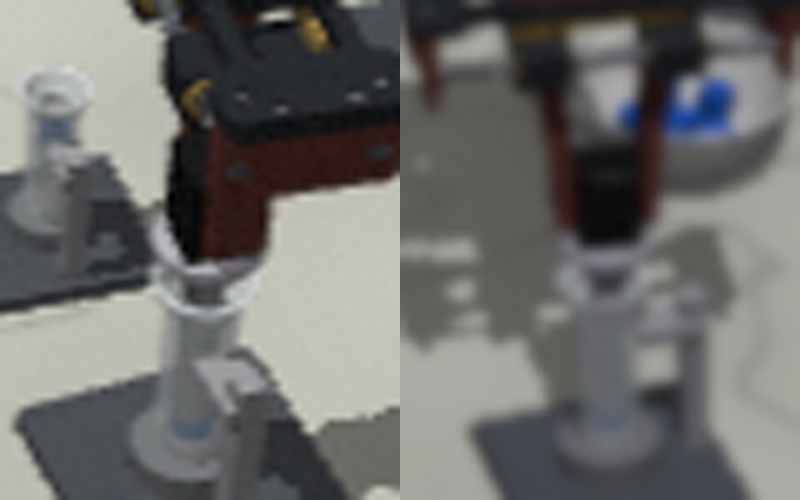

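View pics/w10.png

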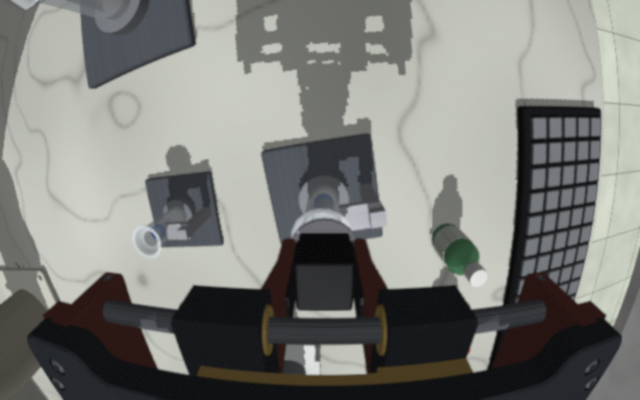

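```bash
python3 - <<'E'
from h import *
np.set_printoptions(precision=1,suppress=True,linewidth=160)
hdr={}
for k in ('0','9','10'):
  for n in ('scene','side'):
    f=f'pics/{n}{k}.png'; im=cv2.imread(f)
    u,v=map(int,proj(n,[593,175.4,45]));x0,y0=u-14,v-25;c=im[y0:v+15,x0:u+15].astype(float)
    bl=c[:,:,0]-c[:,:,2]; bl=np.where(bl>25,bl,0)
    ys,xs=np.nonzero(bl)
    if len(ys): print(k,n,'blue c',(xs*bl[ys,xs]).sum()/bl.sum()+x0,(ys*bl[ys,xs]).sum()/bl.sum()+y0,len(ys),ys.min()+y0,ys.max()+y0,bl.max())
for n in('scene','side'):
  for z in (36,38,40,42,44,46,48,60,66,72,76,82): print(n,'pred ring centre z',z,proj(n,[593,175.4,z]))
t=np.linspace(0,6.28,200)
for z in (115,128,131,133,135,137,140):
  print(z,[max(proj(n,[593+22*np.cos(a),175.4+22*np.sin(a),z])[1] for a in t) for n in('scene','side')])
a=cv2.cvtColor(cv2.imread('pics/scene10.png'),6);print(a[172:192,374:382])
a=cv2.cvtColor(cv2.imread('pics/side10.png'),6);print(a[168:188,308:316])
E
python3 - <<'E'
import cv2,numpy as np
a=cv2.imread('pics/scene10.png')[165:215,355:400];b=cv2.imread('pics/side10.png')[165:215,290:335]
cv2.imwrite('pics/z10.png',np.hstack([cv2.resize(x,None,fx=8.8,fy=8.8,interpolation=0) for x in(a,b)]))
E
```

```text
10 scene blue c 376.50943396226415 204.0 2 204 204 27.0
scene pred ring centre z 36 (np.float64(375.0851484091738), np.float64(203.29777642682683))
scene pred ring centre z 38 (np.float64(375.13849968336206), np.float64(202.77688040316687))
scene pred ring centre z 40 (np.float64(375.19198628221613), np.float64(202.2546631349553))
scene pred ring centre z 42 (np.float64(375.24560872126324), np.float64(201.7311195888347))
scene pred ring centre z 44 (np.float64(375.29936751865233), np.float64(201.20624470584855))
scene pred ring centre z 46 (np.float64(375.35326319517105), np.float64(200.68003340127848))
scene pred ring centre z 48 (np.float64(375.4072962742625), np.float64(200.15248056447984))
scene pred ring centre z 60 (np.float64(375.73440985452737), np.float64(196.95870186213915))
scene pred ring centre z 66 (np.float64(375.89986480642074), np.float64(195.34327977808542))
scene pred ring centre z 72 (np.float64(376.06660485700536), np.float64(193.7153106122889))
scene pred ring centre z 76 (np.float64(376.1784862472971), np.float64(192.6229548586316))
scene pred ring centre z 82 
[... 2337 characters left out ...]
[[ 23  15  12  12  12  12  13  14]
 [ 26  15  13  11  13  11  12  10]
 [ 38  19  14  11  12  13  11  11]
 [ 60  30  15  14  14  16  19  21]
 [ 84  52  37  36  38  44  51  55]
 [104  89  85  86  89  93  97  99]
 [114 116 120 124 125 126 126 125]
 [120 116 115 118 120 120 118 113]
 [128 111  94  90  92  91  88  90]
 [132 115  89  71  67  66  67  79]
 [136 126  99  70  58  57  64  87]
 [141 134 108  79  70  71  80 104]
 [137 133 113  96  95  98 104 117]
 [122 122 114 111 112 114 114 116]
 [112 110 109 108 109 110 110 107]
 [104 102 103 100 101 102 102 101]
 [ 97 101 102 100 100 100 101 102]
 [ 94  99 102 102 101 102 103 105]
 [ 94  98 102 101 101 102 104 109]
 [ 94  98 101 101 100 102 103 110]]
```

View pics/z10.png

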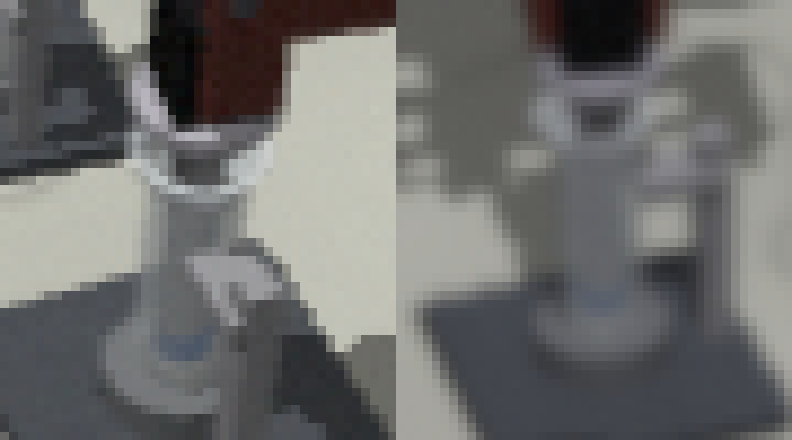

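```bash
python3 - <<'E'
import cv2,numpy as np
np.set_printoptions(linewidth=170)
g={k:cv2.cvtColor(cv2.imread(f'pics/w{k}.png'),6) for k in('7','8','9','10')}
cv2.imwrite('pics/wcmp.png',np.hstack([cv2.resize(cv2.imread(f'pics/w{k}.png')[200:320,265:385],(390,390),interpolation=2) for k in('7','10')]))
for k in g: print(k,g[k][222:318:1,325])
E
```

```text
7 [111 109 110 111 109 109 108 106 105  96  75  44  17  13   7   9  11   9  10   9   9   9   9   9  11  10  10  10  11   9  14  10  10  12  10  10   9   7   6   8  10  18
  24  34  42  46  48  48  49  48  50  50  48  49  50  51  49  50  50  50  51  50  50  49  51  50  50  50  49  50  51  52  51  51  51  51  52  52  52  52  52  51  51  51
  51  53  52  60 106 159 178 179 174 171 166 140]
8 [111 110 109 109 108 108 108 107 106  96  75  44  19  10   9  10  13   8  11  10   8  13  13   9  10   9  10  11   9   9  10   9  12  11  10   8  10   9   8  10  12  18
  26  34  41  47  49  49  49  50  49  50  49  49  50  49  49  49  47  50  50  49  51  50  50  50  51  52  51  50  50  52  51  51  51  52  52  51  51  51  49  51  49  51
  51  51  54  69 116 166 189 194 194 192 182 151]
9 [110 109 109 108 109 108 107 106 104  96  75  45  19  10   8  10  11   6   9   9  10  12  12   7   9   8   7   7   6  10  12  12   9  12   8   7   9  10   8  11  12  17
  25  32  41  48  49  48  49  49  48  50  49  49  48  48  49  50  49  51  49  50  50  50  50  50  51  52  51  52  52  50  51  52  50  51  51  51  50  52  52  51  51  51
  51  51  51  63 107 162 186 191 193 192 181 151]
10 [109 110 109 109 108 110 108 107 107 103  89  56  24   6  12  12  12   7  11  11  11  11   9  14   7  10   7   9  10  11  11   9  10   9  10  11   9  10  11  12  14  16
  24  34  41  47  48  49  48  48  50  49  49  48  49  48  49  50  48  49  52  51  50  50  49  51  51  50  52  52  51  51  52  51  51  50  52  51  51  52  53  52  52  52
  52  53  51  61 109 164 186 190 187 180 169 140]
```

View pics/wcmp.png

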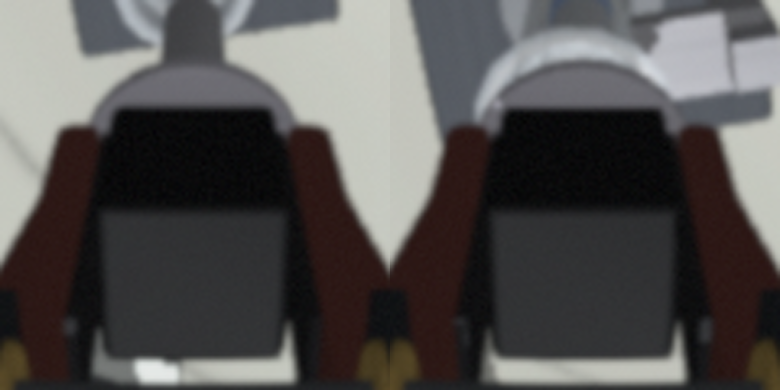

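```bash
python3 - <<'E'
from h import *
o={'ee_pos':np.zeros(3),'orientation':np.array([0,np.pi/2,0])} # tool x -> -z, y->y
for h in (24,26,28,30.5,33):
    p=[wonz(o,325,v,h) for v in (264.3,309.2)];q=[wonz(o,u,264.5,h) for u in (296.5,352.5)]
    print(h,p[0],p[1],np.linalg.norm(p[0]-p[1]),np.linalg.norm(q[0]-q[1]))
w=cv2.cvtColor(cv2.imread('pics/w7.png'),6)
print(w[270,285:305],w[270,343:365]);print(w[300,285:305],w[300,343:365])
E
```

```text
24 [-7.58631268 -0.60840056 24.        ] [21.14254133 -0.54478281 24.        ] 28.72892444694119 28.449215069973818
26 [-8.70189139 -0.61808457 26.        ] [19.6101669  -0.55538978 26.        ] 28.312127711440677 28.036476333770292
28 [-9.81747011 -0.62776859 28.        ] [18.07779247 -0.56599676 28.        ] 27.89533097594018 27.62373759756676
30.5 [-11.21194351  -0.6398736   30.5       ] [16.16232443 -0.57925547 30.5       ] 27.374335056564533 27.10781417731235
33 [-12.60641691  -0.65197862  33.        ] [14.24685639 -0.59251419 33.        ] 26.853339137188875 26.591890757057936
[30 29 29 30 28 22 20 17 14 17 26 34 42 48 49 50 51 49 51 50] [47 48 48 48 47 48 48 45 42 34 26 16 13 11 14 18 25 27 28 29 29 28]
[50 54 49 38 25 15 15 13 17 26 34 31 33 42 47 51 51 52 49 51] [53 51 50 52 50 50 48 40 39 53 69 60 36 19 13 15 16 19 21 23 26 26]
```

Emit:
move_arm(rows=[[-1.5, -0.8, 0.5, 0, 1], [-1.5, -0.8, 0.5, 0, 1], [-1.5, -0.8, 0, 0, 1], [-1.5, -0.8, -1, 0, 1], [-1.5, -0.8, -2, 0, 1], [-1.5, -0.8, -2.5, 0, 1]])

```text
t: 23.05
ee_pos: [592.6, 176.5, 146.8]
orientation: [1.303, 1.158, -1.307]
ft_force: [-6.1, 0.2, 22.4]
width: 29.8
```

```bash
python3 look.py 11; python3 - <<'E'
from h import *
np.set_printoptions(precision=1,suppress=True,linewidth=170)
t=np.linspace(0,6.28,100)
for n,off in(('scene',1.5),('side',0)):
  for k in ('0','9','11'):
    im=cv2.imread(f'pics/{n}{k}.png').astype(float); bl=im[:,:,0]-im[:,:,2]
    u=int(round(proj(n,[593,175.4,40])[0])); 
    r=np.arange(182,212); prof=bl[182:212,u-2:u+3].mean(1); 
    w=np.clip(prof-np.median(prof)-3,0,None); print(n,k,'centroid',(w*r).sum()/w.sum());print(prof)
  f=lambda z,rr:max(proj(n,[593+rr*np.cos(a),175.4+rr*np.sin(a),z])[1] for a in t)
  print(n,'pred front top/bot for face z', {z:(round(f(z,9),1),round(f(z-10,9),1)) for z in (43,45,47,63,73)})
E
```

```text
23.05 [592.62866289 176.49823049 146.84900509] [-6.14538929  0.18463487 22.35486246] 29.83577440707632
tool x [-0.00918984  0.00702468 -0.9999331 ] jaw -0.12834764700076665
scene 347 140
side 282 136
scene 0 centroid 195.00799999999998
[ 3.8  1.   1.2  2.   4.4  3.6  3.   2.4  3.   3.  12.  18.6 13.4 11.6 12.6 13.  14.4  8.   4.6  4.2  2.4  2.   2.6  2.6  2.   1.6  1.8  4.   4.6  4.2]
scene 9 centroid 199.9466019417476
[ 2.   2.   1.6  3.2  6.4  4.4  3.2  2.8  3.6  3.   3.4  3.6  3.4  3.6  3.4  3.4  7.2 19.2 21.8 18.6  5.2  2.   2.4  1.8  1.6  2.   2.   4.2  4.2  4.2]
scene 11 centroid 203.94537815126048
[ 2.4  2.2  1.4  3.4  5.8  4.4  3.   2.8  4.   3.2  3.4  3.6  3.8  3.6  3.4  3.4  2.8  3.2  2.8  3.8  6.8 22.6 23.6 20.6  4.   2.   1.8  4.   4.   4.2]
scene pred front top/bot for face z {43: (np.float64(203.8), np.float64(206.4)), 45: (np.float64(203.3), np.float64(205.9)), 47: (np.float64(202.8), np.float64(205.4)), 63: (np.float64(198.5), np.float64(201.2)), 73: (np.float64(195.8), np.float64(198.5))}
side 0 centroid 191.264
[ 6.4  5.8  6.2  5.8  6.4  7.2 10.8 15.8 20.4 21.  19.8 16.4 11.   7.8  7.   6.4  5.   4.6  4.2  4.2  5.2  6.   6.2  6.   4.8  5.   5.6  7.6  9.4 10. ]
side 9 centroid 195.58333333333337
[ 6.6  6.   6.   6.2  6.   6.2  6.   5.8  5.8  5.8  7.4 10.8 16.  18.6 15.6  9.2  6.   5.   4.4  4.8  5.2  6.   6.2  6.   5.2  5.   6.2  7.8  9.2 10. ]
side 11 centroid 199.5495495495496
[ 6.   6.4  6.2  5.8  6.   5.8  6.   5.8  6.2  6.   5.6  5.4  6.   6.   6.8 10.4 15.2 17.4 13.8  7.4  6.   6.4  6.4  5.6  4.8  5.2  5.2  7.4  9.4 10. ]
side pred front top/bot for face z {43: (np.float64(198.4), np.float64(201.0)), 45: (np.float64(197.9), np.float64(200.5)), 47: (np.float64(197.4), np.float64(200.0)), 63: (np.float64(193.2), np.float64(195.8)), 73: (np.float64(190.5), np.float64(193.2))}
```

Now at 22 N and it has stopped, but my height estimates disagree by 4 mm. I'll release and check the flange height by closing at a lower level, since the fingers would stop on the 44 mm flange if it sits too high.

Emit:
move_arm(rows=[[0, 0, 1.5, 0, 1], [0, 0, 1.5, 0, -1], [0, 0, 1.5, 0, -1], [0, 0, 1.5, 0, -1], [0, 0, 1.5, 0, -1], [0, 0, 1.5, 0, -1]])

```text
t: 23.95
ee_pos: [592.6, 176.5, 148.3]
orientation: [1.303, 1.158, -1.307]
ft_force: [0.5, -0.5, -0.2]
width: 76.7
```

```bash
python3 look.py 12
```

```text
23.95 [592.55172743 176.50151871 148.2641063 ] [ 0.45198768 -0.52476216 -0.24459637] 76.71384412106696
tool x [-0.0092831   0.00696941 -0.99993262] jaw -0.12828391709306208
scene 347 140
side 282 136
```

View pics/ab12.png

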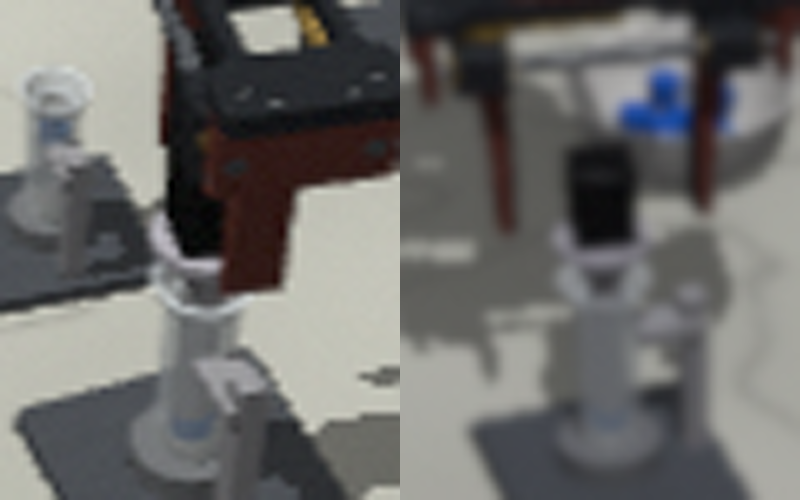

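View pics/w12.png

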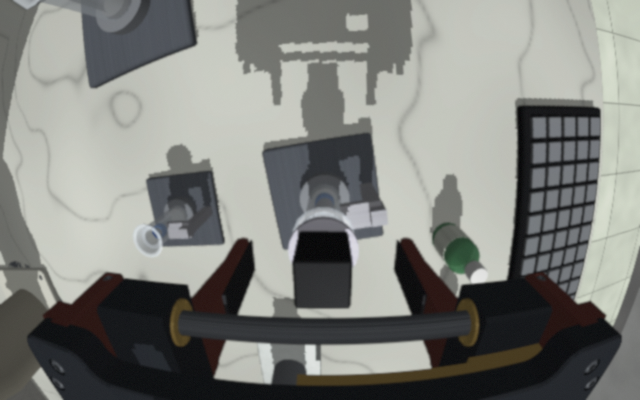

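Emit:
move_arm(rows=[[0, 0, -3, 0, -1], [0, 0, -7.3, 0, -1], [0, 0, -7.3, 0, -1], [0, 0, -7.3, 0, 1], [0, 0, -7.3, 0, 1], [0, 0, -7.3, 0, 1], [0, 0, -7.3, 0, 1], [0, 0, -7.3, 0, 1], [0, 0, -7.3, 0, 1], [0, 0, -7.3, 0, 1]])

```text
t: 25.35
ee_pos: [592.5, 176.5, 141.1]
orientation: [1.303, 1.158, -1.307]
ft_force: [0.7, 0.9, 0.9]
width: 30.2
```

Emit:
move_arm(rows=[[0, 0, -0.7, 0, 1], [0, 0, -1.4, 0, 1], [0, 0, -2.1, 0, 1], [0, 0, -2.8, 0, 1], [0, 0, -3, 0, 1]])

```text
t: 25.98
ee_pos: [592.9, 176.7, 140.7]
orientation: [1.304, 1.157, -1.307]
ft_force: [-5.8, -1.3, 20.5]
width: 29.7
```

Emit:
move_arm(rows=[[0, 0, 1, 0, 1], [0, 0, 1, 0, -1], [0, 0, 1, 0, -1], [0, 0, 1, 0, -1], [0, 0, -1.3, 0, -1], [0, 0, -1.3, 0, -1], [0, 0, -1.3, 0, 1], [0, 0, -1.3, 0, 1], [0, 0, -1.3, 0, 1], [0, 0, -1.3, 0, 1], [0, 0, -1.3, 0, 1]])

```text
t: 27.35
ee_pos: [592.9, 176.7, 139.4]
orientation: [1.304, 1.157, -1.307]
ft_force: [-0.6, -0.4, -0.6]
width: 33.4
```

Emit:
move_arm(rows=[[0, 0, 0, 0, 1], [0, 0, 0, 0, 1], [0, 0, 0, 0, 1]])

```text
t: 27.72
ee_pos: [592.9, 176.7, 139.4]
orientation: [1.304, 1.157, -1.307]
ft_force: [-0.6, -0.6, -0.4]
width: 30.2
```

It closed to 30 mm at tip height 139.4, so the flange top is at or below 139.4 and the ring face at or below 44.4. The ring is home against its stop. I'll release and retreat.

Emit:
move_arm(rows=[[0, 0, 0, 0, -1], [0, 0, 0, 0, -1], [0, 0, 0, 0, -1], [0, 0, 0, 0, -1], [0, 0, 0, 0, -1], [0, 0, 40, 0, -1], [0, 0, 90, 0, -1], [0, 0, 140, 0, -1], [0, 0, 140, 0, -1], [-60, -60, 140, 0, -1], [-60, -60, 140, 0, -1], [-60, -60, 140, 0, -1]])

```text
t: 29.22
ee_pos: [531.5, 115.8, 278.6]
orientation: [1.304, 1.158, -1.309]
ft_force: [1.3, 0.1, -0.6]
width: 87.5
```

```bash
python3 look.py 13; python3 - <<'E'
import cv2,numpy as np
a=cv2.imread('pics/scene13.png')[100:270,180:440];cv2.imwrite('pics/s13c.png',cv2.resize(a,(780,510),interpolation=2))
E
```

```text
29.225 [531.54141586 115.84218878 278.55459201] [ 1.26401116  0.14760985 -0.62899773] 87.53985325297631
tool x [-0.01003363  0.00714379 -0.99992414] jaw -0.12966759802750094
scene 347 140
side 282 136
```

View pics/s13c.png

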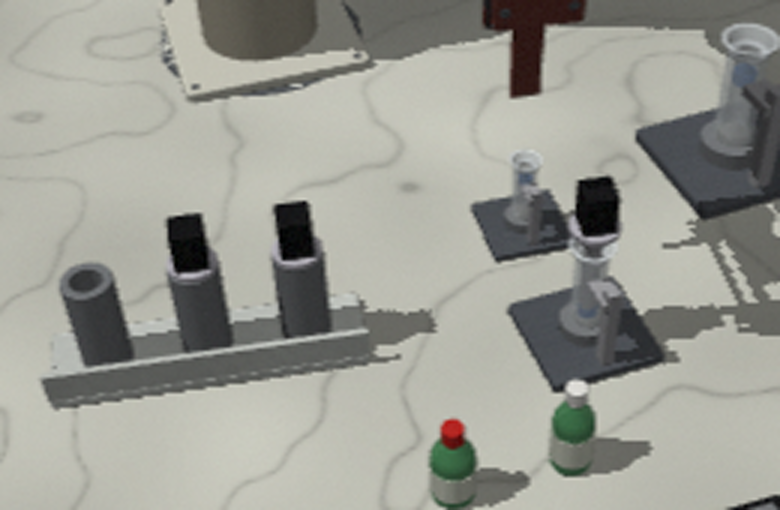

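View pics/ab13.png

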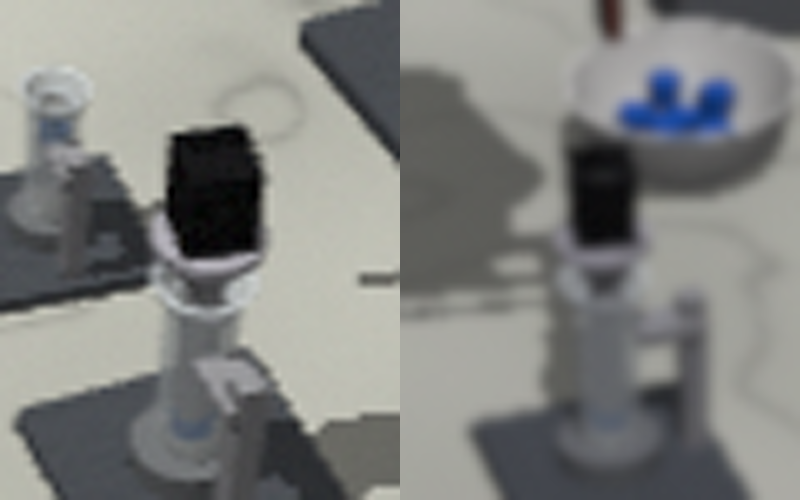

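The fitting tamper stands in the column, and the other two hang in slot1 and slot2. Both bottles are upright and the arm is clear, so I'll hand it in.

```bash
python3 -c "
from workcell import ctrl
print(ctrl.close_job())"
```

```text
the job is handed in; nothing more can be done
None
```

The ring is pushed home and the 16.5 mm tamper stands on it in the middle-sized column (base about 108 mm, matching the 110 mm given). I handed the job in at about 29 s of the 72 s, and no verdict was reported.

- **Finding the tamper:** I lifted each one and measured its shaft in the images. Slot2 was about 21.5 mm (too thick), slot1 about 10 mm (too thin) and slot0 about 16.6 mm (fits). The first two went back into their own sleeves.
- **Pushing the ring:** it slid at about 7–8 N, then hit a hard stop. The highest force I read was about 23 N.
- **Final checks:** the fingers closed fully on the handle with their tips at 139.4 mm, so the flange top is no higher than that. This puts the ring's upper face at 44.4 mm or lower, inside the 46 mm limit. The last images show slot1 and slot2 filled, both bottles upright and apparently unmoved, and the arm clear.
- **Checks that disagreed:** the height worked out from the first grasp put the ring at about 47 mm. The scene camera gave about 47.6 mm and the side camera about 43.6 mm. I relied on the finger-closing test and on a second push, which met the same hard stop. The grasp figure is probably off because the tamper slipped a little in the grip when it was lifted.

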